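# Build up the pivot post of a classroom lever stand

## Robot

A 6-joint arm with a two-finger parallel gripper is mounted at the origin on the work surface. World frame = base frame: x ahead of the robot, y to its left, z up, the work surface at z = 0. Lengths are in m, angles in degrees, forces in N, time in s.
With the tool pointing down it reaches from about 0.3 to 0.775 m from the base axis. Payload 14.6 kg.
Tool frame: the origin (TCP) lies midway between the tips of the shut fingers; the grasp point (between the pads) lies 19 mm behind it; z points along the fingers, y is the direction in which the jaws open and shut (so a half turn about z gives the same grasp; the last joint's range is limited). The gripper opens to 85 mm and grips with 20 to 120 N. Pads are 22 mm wide; open, the fingers measure 114 mm over their backs; the gripper's body (76 mm by 85 mm) begins 54 mm behind the grasp point. The pads swing forward as they close: fully open they stand 13 mm farther back than shut.
Start: joints at [59.725, 17.183, 87.147, -0, 75.671, -3.816], TCP at [0.245, 0.492, 0.231] pointing down, gripper open.
Joint ranges: [-173.82, 173.82], [-45.26, 126.66], [13.44, 144.39], [-59.66, 239.66], [0, 175.72], [-146.38, 146.38]. Speed limits (degrees/s): [127.2, 127.2, 147.25, 180, 180, 180].

## Interface

Orientations are given as [roll, pitch, yaw] about the fixed x, y, z axes, in that order (R = Rz(yaw) Ry(pitch) Rx(roll)).
In Python, from cell import bot gives the robot as it stands.
- The arm moves only by the tool arm_command, never from a script. Its argument "moves" is a list of rows, each a list of 3 entries, a list of its own where there are three numbers: the shift along the world's x, y, z in cm, then the turn about the world's z in degrees, then the gripper command: -1 is shut, 1 is fully open, values between are in proportion. A call has 1 to 8 rows; each row shifts and turns the pose as measured when the row begins; what a row does not reach is not made up. A row lasts 1/10 s, in which the tool goes at most 50 mm and 8.59 degrees, less where a joint would pass 70% of its speed; a pose out of reach is approached as far as the arm can. A call is refused whole if a number of a shift passes 5 or a number of a turn 8.59, either way. A call with a gripper value outside its range is refused whole. The fingers move at their own pace and stop on an object; the grip force is fixed at half the most. Time passes only in rows, so rows that do not move let the fingers close. It gives the time, the measured TCP pose, the force and the opening at its end, in the units of the state.
- bot.get_state(): the state, without advancing time (a new reading comes with each control period).
- bot.get_image(name): name is "side" or "top" or "wrist"; returns (picture, depth): 420x560x3 uint8, blue, green, red; 420x560 float32, m along the optical axis (not along the pixel's ray), 0 where there is no reading.
- bot.camera_model(name): a dict with "fx", "fy", "cx", "cy" (pixels), "R" (3x3) and "t" (3): a world point X has camera coordinates R X + t. Camera axes: x right, y down, z forward; pixel columns grow to the right and rows downward; lengths in m; the calibration is good to about 2 mm. A picture is of the moment at which its call begins: read the wrist's pose just before it. camera_model takes no time and is no camera call; for the wrist camera it gives the pose at the moment of the call.
- bot.hand_in(): hands the job in, once; it reports no verdict.
The state is a dict: "time_s": time; "q": joint angles; "joint_velocities": joint speeds; "joint_efforts": joint torques, N m; "ee_pos": TCP position; "tcp_rot": TCP orientation; "force": force on the tool from outside, world axes, zero at the start; "wrist_torque": the same for the moment, N m; "width": finger opening in m.
Only numpy, scipy, OpenCV 4.12 (cv2) and the standard library are available. Lean on these libraries where they do the work, as an engineer would, in place of code of your own. Each camera call takes 0.05 s, during which the arm holds its last target. There are 200 camera calls.

## Task

Build up the pivot post of the lever stand: thread the grey spacer sleeve onto the upright bolt first, then the flat steel washer, then the brass bushing with its flange down, each let down (not dropped) until it sits flat on what is below. The bolt may be clamped anywhere along its slot, so feel or look for it gently; never push hard on the bolt or the stand, and leave the other things on the bench where they are.

Things in the scene. Friction and masses are not known exactly. Their poses are not given: they have to be found in the camera images.
- stand: Aluminium bar fixed flat on the bench, 190 mm long (its x), 62 mm wide (its y), 12 mm thick, with a slot along x in the middle of its top, and two 5 mm high, 16 mm wide screw heads at x = -80 and +80 mm. Origin at the centre of its underside, z up. The bar and its bolt must never be pushed with more than 35 N, also not through a part.
- slot_mid (a point): Middle of the slot on the bar's top, 12 mm above the bench; the bar's axes. A plain upright steel bolt, 12 mm in diameter, rises 62 mm above the bar's top (74 mm above the bench); its last 2 mm taper to 10 mm. It is clamped rigidly in the slot, on the bar's long centre line, but at an unmeasured place up to 10 mm either way along x from this point.
- spacer: Grey plastic sleeve standing on the bench, 36 mm outside diameter, 24 mm tall, with a round 14 mm through-bore; about 60 g. Origin at the centre of its underside, z up.
- washer: Thick steel washer lying flat on the bench, 44 mm outside diameter, 6 mm thick, with a round 14 mm bore; about 60 g. Origin at the centre of its underside, z up.
- bushing: Brass flanged bushing standing on its flange: flange 40 mm diameter and 5 mm thick at the bottom, barrel 26 mm diameter above it, 22 mm tall in all, with a round 14 mm through-bore; about 80 g. Origin at the centre of the flange's underside, z up.
- rack: Bystander: aluminium test-tube rack with three tubes, 100 x 220 mm, 124 mm high with the tubes. Origin under its centre.
- beaker: Bystander: glass beaker, 70 mm across, 85 mm high. Origin under its centre.
- bung: Bystander: black rubber bung, a solid cone 24 to 28 mm across, 24 mm high. Origin under its centre.
- weight: Bystander: dark steel weight, 38 mm across, 42 mm high with its stem. Origin under its centre.
- jar: Bystander: amber jar, 64 mm across, 85 mm high. Origin under its centre.
- cork_ring: Bystander: cork flask ring, 90 mm across, 48 mm hole, 25 mm high; it does not belong on the bolt. Origin under its centre.
- driver: Bystander: screwdriver lying on the bench, 190 mm long along its x.

How it is judged (in metres and radians):
On the way, in this order (a step that is already met when the one before it is completed fails the run):
1. the spacer is on the bolt, flat on the bar, and let go (horizontal distance between spacer and slot_mid below 0.0125 m and z of spacer in the frame of slot_mid between -0.003 and 0.003 m and angle between spacer's own z axis and vertical below 0.08 rad and contact force between the fingers and spacer below 0.1 N and linear speed of spacer below 0.02 m/s), for 0.2 s.
2. the washer is on the bolt, flat on the spacer, and let go (all of step 1 and horizontal distance between washer and spacer below 0.0045 m and z of washer in the frame of slot_mid between 0.021 and 0.027 m and angle between washer's own z axis and vertical below 0.08 rad and contact force between the fingers and washer below 0.1 N and linear speed of washer below 0.02 m/s), for 0.2 s.
3. the bushing is on the bolt, flange down flat on the washer, and let go (all of step 2 and horizontal distance between bushing and washer below 0.0045 m and z of bushing in the frame of slot_mid between 0.027 and 0.033 m and angle between bushing's own z axis and vertical below 0.08 rad and contact force between the fingers and bushing below 0.1 N and linear speed of bushing below 0.02 m/s), for 0.2 s.
At the end, for the whole second after the job is handed in: From below, spacer, washer and bushing are threaded on the bolt: spacer within 12.5 mm of the slot's middle, the others within 4.5 mm of the axis of the part below; undersides 0, 24 and 30 mm above the bar's top (each within 3 mm), tilted less than 0.08 rad, released and at rest (all of step 3); the robot touches nothing.
It fails at once if something pushes on the stand (its bar or bolt, also through parts already on it) with more than 35 N (contact force between stand and anything else above 35 N).
It fails at once if a part is dropped from more than about 10 mm or thrown (faster than 0.45 m/s while out of the fingers) ((linear speed of spacer above 0.45 m/s and contact force between the fingers and spacer below 0.02 N) or (linear speed of washer above 0.45 m/s and contact force between the fingers and washer below 0.02 N) or (linear speed of bushing above 0.45 m/s and contact force between the fingers and bushing below 0.02 N)).
It fails at once if a bystander is moved by more than 40 mm (distance of any of rack, beaker, bung, weight, jar, cork_ring, driver from where it was at the start of the episode above 0.04 m).
It also fails if it takes over 72 s, if anything falls off the work surface, if the arm or the gripper's body presses on something with over 40 N, if the wrist force passes 120 N, or if a joint passes its speed limit or range.

## Working session

There is one attempt and no reset: what is moved stays moved. The work goes in short steps, Python scripts to look and compute and a tool call to move; the robot and the scene stay as the last step left them, time stands still between calls to the robot, and variables do not carry over. Pictures are saved under pics/ and viewed, on a budget of 10 in all, crops included, one or two more only if the job needs it, and the job is handed in when it is done.

Besides the shell and the picture viewer there is one more tool, called after "Request:" as name([rows], argument=value, ...), one row to a line, values as JSON. arm_command: Moves the arm, as the interface text tells. Its arguments: {"type":"object","properties":{"moves":{"type":"array","items":{"type":"array"}}},"required":["moves"]}

```bash
mkdir -p pics; ls; python3 - <<'E'
from cell import bot
import cv2, numpy as np
print(bot.get_state())
for n in ["top","side"]:
    im,d=bot.get_image(n); cv2.imwrite(f"pics/{n}0.png",im); np.save(f"{n}0.npy",d)
    m=bot.camera_model(n); print(n,m)
E
```

```text
pics
{'time_s': 0.0, 'q': array([ 5.97242993e+01,  1.72167259e+01,  8.71813918e+01,  5.55636417e-04,
        7.56698731e+01, -3.81694090e+00]), 'joint_velocities': array([ 0.00930993, -0.09102395, -0.01706989,  0.04474569,  0.00716896,
        0.1139599 ]), 'joint_efforts': array([-2.28499390e-03, -5.43495584e+01, -3.61788511e+01, -9.50328081e-05,
        3.86961387e-03, -4.38073300e-05]), 'ee_pos': array([0.24494344, 0.49217922, 0.23070275]), 'tcp_rot': array([-1.79932196e+02, -5.06306454e-03,  1.53541099e+02]), 'force': array([-0.97105687,  0.67506273,  0.15886189]), 'wrist_torque': array([0.00250935, 0.02214361, 0.03822352]), 'width': 0.0855380333007397}
top {'fx': 499.36389630083255, 'fy': 499.36389630083255, 'cx': 275.38154747249644, 'cy': 208.2504391936668, 'R': array([[ 0.01149203, -0.99990726, -0.00730818],
       [-0.99260775, -0.01052443, -0.12090941],
       [ 0.12082128,  0.00864365, -0.99263664]]), 't': array([0.03493397, 0.61035726, 1.13403533])}
side {'fx': 380.9302205788042, 'fy': 380.9302205788042, 'cx': 280.07014431980775, 'cy': 211.12379625342945, 'R': array([[ 9.86853676e-01, -1.61614957e-01,  6.54245298e-04],
       [-1.14941854e-01, -7.04692539e-01, -7.00140554e-01],
       [ 1.13614228e-01,  6.90861079e-01, -7.14004745e-01]]), 't': array([-0.57998636,  0.1111793 ,  0.8752769 ])}
```

View pics/top0.png

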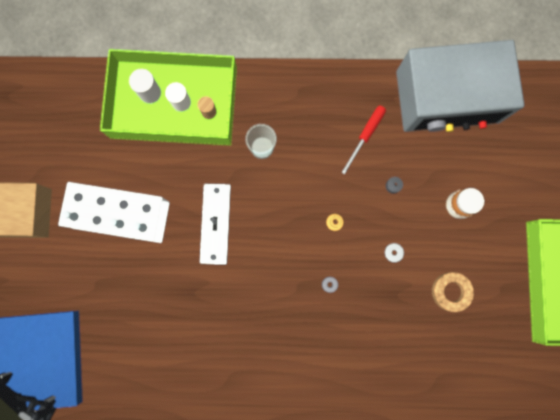

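View pics/side0.png

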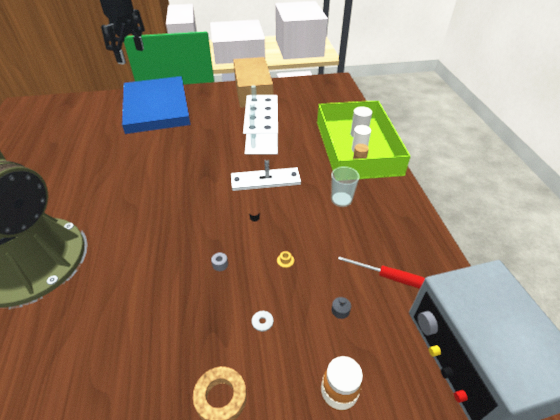

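Top view: the stand is at (215,224), its bolt at about (214,224), the spacer at (330,285), the bushing at (335,222) and the washer at (394,253). The bung only shows in the side view, at (254,215). Next I'll measure these.

```bash
cat > h.py <<'E'
import numpy as np, cv2
from cell import bot
def ray(m,u,v,z):
    R=np.array(m["R"]);t=np.array(m["t"]);c=-R.T@t
    d=R.T@np.array([(u-m["cx"])/m["fx"],(v-m["cy"])/m["fy"],1]); return c+d*(z-c[2])/d[2]
def pix(m,X):
    p=np.array(m["R"])@X+m["t"]; return m["fx"]*p[0]/p[2]+m["cx"], m["fy"]*p[1]/p[2]+m["cy"]
def blob(mask,u,v,r):
    "largest contour within r of (u,v) -> filled centroid, area, minAreaRect, hull"
    w=np.zeros_like(mask); cv2.circle(w,(int(u),int(v)),int(r),255,-1)
    cs,_=cv2.findContours(mask&w,cv2.RETR_EXTERNAL,cv2.CHAIN_APPROX_NONE)
    c=cv2.convexHull(max(cs,key=cv2.contourArea)); M=cv2.moments(c)
    return M["m10"]/M["m00"],M["m01"]/M["m00"],M["m00"],cv2.minAreaRect(c),c
E
python3 - <<'E'
from h import *
def wood_mask(im):
    hsv=cv2.cvtColor(im,cv2.COLOR_BGR2HSV); h,s,v=cv2.split(hsv); return h,s,v
tp=cv2.imread("pics/top0.png"); sd=cv2.imread("pics/side0.png"); mt=bot.camera_model("top"); ms=bot.camera_model("side")
def m(im,kind):
    h,s,v=wood_mask(im)
    g={"grey":(s<90)&(v>75),"white":(s<70)&(v>150),"brass":(h>18)&(h<32)&(s>110)&(v>120),"black":(v<38)}[kind]
    return g.astype(np.uint8)*255
for name,k,pt,ps,ztop,r in [("spacer","grey",(330,285),(220,262),.024,14),("washer","white",(394,253),(262,321),.006,16),("bushing","brass",(335,222),(286,259),.010,14),("stand","white",(215,224),(266,178),.012,50),("bung","black",None,(254,215),.02,12)]:
    for im,mm,p,n in [(tp,mt,pt,"top"),(sd,ms,ps,"side")]:
        if p is None: continue
        b=blob(m(im,k),*p,r); print(name,n,np.round(b[:3],1),np.round(b[3][1],1),"xyz",np.round(ray(mm,b[0],b[1],ztop),4))
        if name=="stand": print(np.round([ray(mm,*q,.012)[:2] for q in cv2.boxPoints(b[3])],4))
h=np.load("top0.npy"); print("depth bolt", np.round(h[218:232,208:222],3))
E
```

```text
spacer top [329.5 284.1 219. ] [16. 17.] xyz [ 0.435  -0.0863  0.024 ]
spacer side [219.2 261.1 249.5] [18. 16.] xyz [ 0.4359 -0.094   0.024 ]
washer top [393.8 252.3 291.5] [19. 19.] xyz [ 0.5111 -0.2408  0.006 ]
washer side [262.  320.1 338.5] [19.8 21.2] xyz [ 0.5115 -0.2412  0.006 ]
bushing top [334.4 221.9 179. ] [14. 15.] xyz [ 0.5819 -0.0995  0.01  ]
bushing side [285.1 259.3 198. ] [16.3 14.8] xyz [ 0.5826 -0.1023  0.01  ]
stand top [ 214.6  223.6 2232. ] [27.9 81.8] xyz [0.5745 0.1867 0.012 ]
[[0.479  0.222 ]
 [0.6751 0.2182]
 [0.6724 0.1509]
 [0.4766 0.1559]]
stand side [ 265.   178.4 1230. ] [18.3 69.3] xyz [0.5748 0.1808 0.012 ]
[[0.4807 0.2231]
 [0.6785 0.2181]
 [0.6673 0.14  ]
 [0.4795 0.1461]]
bung side [254.3 217.2  33. ] [5. 8.] xyz [0.528  0.0305 0.02  ]
depth bolt [[1.198 1.193 1.136 1.142 1.141 1.14  1.137 1.193 1.198 1.196 1.194 1.195
  1.191 1.199]
 [1.197 1.135 1.146 1.142 1.144 1.145 1.135 1.156 1.195 1.193 1.197 1.194
  1.192 1.196]
 [1.196 1.195 1.14  1.143 1.141 1.141 1.135 1.154 1.166 1.195 1.195 1.197
  1.194 1.199]
 [1.198 1.196 1.135 1.133 1.128 1.134 1
[... 240 characters left out ...]
1 1.192 1.19  1.195 1.19  1.191 1.189 1.189 1.193 1.196 1.192
  1.19  1.194]
 [1.193 1.191 1.193 1.198 1.197 1.191 1.191 1.2   1.195 1.193 1.191 1.191
  1.191 1.196]
 [1.195 1.193 1.194 1.194 1.199 1.197 1.194 1.19  1.192 1.195 1.196 1.197
  1.191 1.195]
 [1.193 1.193 1.194 1.198 1.191 1.195 1.196 1.191 1.19  1.189 1.195 1.194
  1.192 1.194]
 [1.198 1.196 1.192 1.192 1.192 1.192 1.19  1.188 1.2   1.193 1.194 1.195
  1.193 1.19 ]
 [1.195 1.197 1.189 1.197 1.199 1.193 1.194 1.194 1.197 1.191 1.195 1.195
  1.196 1.19 ]
 [1.193 1.195 1.191 1.19  1.192 1.192 1.188 1.191 1.191 1.195 1.193 1.192
  1.194 1.194]
 [1.192 1.195 1.194 1.193 1.195 1.189 1.189 1.193 1.191 1.19  1.193 1.193
  1.195 1.196]]
```

Request:
arm_command([
  [[3.0,-3.4,0],8.5,1],
  [[3.4,-3.4,0],8.5,1],
  [[3.4,-3.4,0],8.5,1],
  [[3.4,-3.4,0],1,1],
  [[3.4,-3.4,0],0,1],
  [[3.4,-3.4,0],0,1],
  [[3.4,-3.4,0],0,1],
  [[3.4,-3.4,0],0,1],
])

```text
time_s: 0.9
ee_pos: [0.5101, 0.2189, 0.2287]
tcp_rot: [-179.8, -0.2, 179.4]
force: [0.4, 0.4, 0.0]
width: 0.0855
```

```bash
python3 - <<'E'
from h import *
s=bot.get_state(); print(s["ee_pos"],s["tcp_rot"],s["force"])
m=bot.camera_model("wrist"); im,d=bot.get_image("wrist"); cv2.imwrite("pics/w0.png",im); np.save("w0.npy",d)
np.savez("w0m.npz",**m)
R=np.array(m["R"]);print("cam",-R.T@m["t"],R,m["fx"])
print("stand predicted px",pix(m,[.575,.187,.012]), "bolt top",pix(m,[.575,.187,.074]))
t=bot.camera_model("top"); print("bolt top coarse",ray(t,212.3,219.2,.074))
E
```

```text
[0.51008189 0.21886352 0.22869963] [-1.79813347e+02 -1.78184570e-01  1.79368936e+02] [0.43857397 0.44222786 0.00581021]
cam [0.43037496 0.22042659 0.37249783] [[ 0.010385    0.99994207 -0.00283092]
 [ 0.95243759 -0.00902929  0.3045999 ]
 [ 0.3045567  -0.00585954 -0.95247619]] 352.5616163834686
stand predicted px (np.float64(249.0510427020963), np.float64(237.40553570333532)) bolt top (np.float64(243.8106240928877), np.float64(262.287586731482))
bolt top coarse [0.57892827 0.18407678 0.074     ]
```

View pics/w0.png

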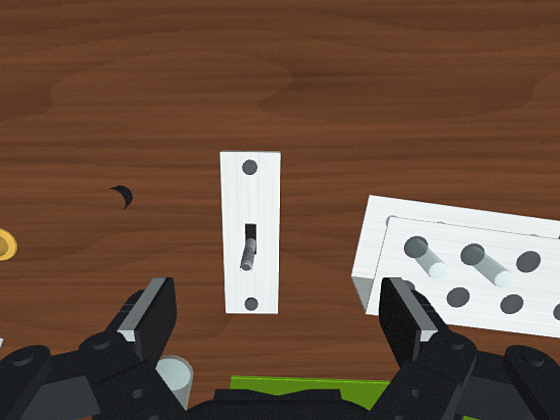

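The wrist view shows the bolt tip at about (246,266), the screw heads at (249,167) and (251,304), and the slot between them. I'll refine these and then go to the spacer.

```bash
python3 - <<'E'
from h import *
m=dict(np.load("w0m.npz")); im=cv2.imread("pics/w0.png"); d=np.load("w0.npy")
g=cv2.cvtColor(im,cv2.COLOR_BGR2GRAY)
dark=((g<140)*255).astype(np.uint8)
for p in [(249.5,167),(251.5,303.5)]:
    b=blob(dark,*p,9); print("screw",np.round(b[:3],1),b[3][1],ray(m,b[0],b[1],.017))
white=((g>165)*255).astype(np.uint8)
b=blob(white,250,232,95); print("bar",b[:2],[np.round(ray(m,*q,.012)[:2],4) for q in cv2.boxPoints(b[3])],ray(m,b[0],b[1],.012))
# bolt from depth: points with height
ys,xs=np.mgrid[150:300,225:275]; z=d[150:300,225:275]
P=np.stack([(xs-m["cx"])/m["fx"]*z,(ys-m["cy"])/m["fy"]*z,z],-1)-m["t"]; W=P@m["R"]
k=(W[...,2]>.03)&(z>0); w=W[k]; print(len(w),"bolt by height")
for a,c in [(.03,.045),(.045,.06),(.06,.07),(.07,.08)]:
    q=w[(w[:,2]>a)&(w[:,2]<=c)]; print(a,len(q),np.round(q.mean(0),4),np.round(q.min(0),4),np.round(q.max(0),4)) if len(q) else 0
kk=k&(W[...,2]>.068); print("top px",xs[kk].mean(),ys[kk].mean(),xs[kk].min(),xs[kk].max(),ys[kk].min(),ys[kk].max(),ray(m,xs[kk].mean(),ys[kk].mean(),.074))
cv2.imwrite("pics/w0c.png",cv2.resize(im[225:285,220:280],None,fx=8,fy=8,interpolation=cv2.INTER_NEAREST))
E
```

```text
screw [249.2 166.9 163.5] (14.0, 14.0) [0.49587946 0.19025027 0.017     ]
screw [250.8 303.6 123. ] (12.020814895629883, 12.727920532226562) [0.65519918 0.18667549 0.017     ]
bar (250.61201884153968, 230.29747184809008) [array([0.4812, 0.1606]), array([0.4818, 0.2218]), array([0.6714, 0.2203]), array([0.6708, 0.1493])] [0.56667306 0.18899457 0.012     ]
304 bolt by height
0.03 70 [0.576  0.1895 0.0376] [0.5741 0.1831 0.0302] [0.5809 0.1945 0.0449]
0.045 75 [0.576  0.1898 0.053 ] [0.5736 0.1832 0.0452] [0.5808 0.1947 0.06  ]
0.06 111 [0.5796 0.1887 0.0661] [0.5743 0.1828 0.0603] [0.5865 0.1947 0.07  ]
0.07 48 [0.5773 0.1896 0.0733] [0.5743 0.1831 0.0703] [0.5851 0.1945 0.0758]
top px 246.6 263.9142857142857 240 252 260 272 [0.57669356 0.18953858 0.074     ]
```

View pics/w0c.png

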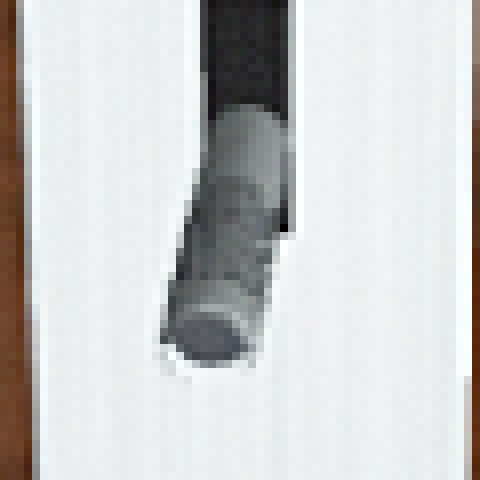

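Request:
arm_command([
  [[-1.0,-4.6,0],0,1],
  [[-1.0,-4.6,0],0,1],
  [[-1.0,-4.6,-0.5],0,1],
  [[-1.0,-4.6,-1],0,1],
  [[-1.0,-4.6,-1],0,1],
  [[-1.0,-4.6,-1],0,1],
  [[-1.0,-2.0,-1],0,1],
  [[0,0,0],0,1],
])

```text
time_s: 1.75
ee_pos: [0.44, -0.0916, 0.1789]
tcp_rot: [-179.7, -0.3, 178.9]
force: [-0.2, 0.6, 0.7]
width: 0.0855
```

The crop puts the bolt's top face at about (246.5,267.2), so the axis is near (0.580,0.189), 4 mm from the slot's middle. The arm is over the spacer now.

```bash
python3 - <<'E'
from h import *
m0=dict(np.load("w0m.npz")); print("bolt",ray(m0,246.5,267.2,.074))
s=bot.get_state(); print(s["ee_pos"])
m=bot.camera_model("wrist"); im,d=bot.get_image("wrist"); cv2.imwrite("pics/w1.png",im); np.save("w1.npy",d); np.savez("w1m.npz",**m)
u,v=pix(m,[.4355,-.089,.024]); print("spacer px",u,v)
ys,xs=np.mgrid[0:420,0:560]
P=np.stack([(xs-m["cx"])/m["fx"]*d,(ys-m["cy"])/m["fy"]*d,d],-1)-m["t"]; W=P@m["R"]
k=(np.hypot(W[...,0]-.4355,W[...,1]+.089)<.035)&(abs(W[...,2]-.024)<.004)&(d>0)
mask=(k*255).astype(np.uint8); b=blob(mask,u,v,60); print(np.round(b[:3],1),b[3],ray(m,b[0],b[1],.024))
e=cv2.fitEllipse(b[4]); print(e, ray(m,*e[0],.024)); print([np.round(ray(m,*q,.024)[:2],4) for q in [b[4][:,0][i] for i in (b[4][:,0,0].argmin(),b[4][:,0,0].argmax(),b[4][:,0,1].argmin(),b[4][:,0,1].argmax())]])
E
```

```text
bolt [0.580082   0.18932019 0.074     ]
[ 0.43996167 -0.09158534  0.17892294]
spacer px 280.4824412244971 190.0195827537925
[ 284.7  188.4 1245.5] ((285.0, 188.5), (39.0, 40.0), 90.0) [ 0.43414102 -0.08529628  0.024     ]
((284.6771545410156, 188.37562561035156), (39.73929214477539, 40.51243591308594), 85.26325988769531) [ 0.43408821 -0.08532431  0.024     ]
[array([ 0.4389, -0.1026]), array([ 0.4332, -0.0676]), array([ 0.4171, -0.0806]), array([ 0.452 , -0.0826])]
```

View pics/w1.png

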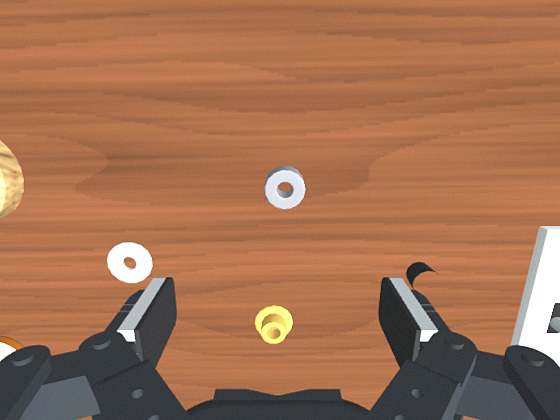

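Spacer's top ring is at (285,188), giving (0.4342,-0.0855), which agrees with the top camera. Descending.

Request:
arm_command([
  [[-0.6,0.6,-4],0,1],
  [[0,0,-4.5],0,1],
  [[0,0,-4],0,1],
  [[0,0,-1.5],0,1],
  [[0,0,0],0,1],
])

```text
time_s: 2.3
ee_pos: [0.4373, -0.081, 0.0377]
tcp_rot: [-179.7, 0.1, 179.1]
force: [-0.5, 0.3, 0.4]
width: 0.0854
```

Request:
arm_command([
  [[-0.3,-0.45,-1.5],0,0.5],
  [[0,0,-1.2],0,0.3],
  [[0,0,-0.3],0,0.2],
  [[0,0,0],0,0.2],
])

```text
time_s: 2.7
ee_pos: [0.4373, -0.0838, 0.0096]
tcp_rot: [-179.6, 0.3, 179.3]
force: [0.2, -0.1, 0.6]
width: 0.0511
```

Request:
arm_command([
  [[-0.3,-0.15,-0.3],0,0.2],
  [[0,0,0],0,0.2],
])

```text
time_s: 2.9
ee_pos: [0.4349, -0.0852, 0.0076]
tcp_rot: [-179.6, 0.4, 179.3]
force: [0.3, -1.0, 0.0]
width: 0.0514
```

Request:
arm_command([
  [[0,0,-0.3],0,0.2],
  [[0,0,0],0,-1],
  [[0,0,0],0,-1],
  [[0,0,0],0,-1],
  [[0,0,0],0,-1],
])

```text
time_s: 3.4
ee_pos: [0.4356, -0.0855, 0.0059]
tcp_rot: [-179.6, 0.5, 179.3]
force: [-0.1, 0.1, -0.3]
width: 0.0342
```

Request:
arm_command([
  [[0,0,3],0,-1],
  [[0,0,4.5],0,-1],
  [[1,2,3],0,-1],
  [[2.1,4,0],0,-1],
  [[2.1,4,0],0,-1],
  [[2.1,4,0],0,-1],
  [[2.1,4,0],0,-1],
  [[2.1,4,0],0,-1],
])

```text
time_s: 4.2
ee_pos: [0.5516, 0.1397, 0.1161]
tcp_rot: [-179.6, 0.6, 178.8]
force: [0.6, -0.5, -0.3]
width: 0.034
```

Request:
arm_command([
  [[2,4,0.5],0,-1],
  [[0,0,0],0,-1],
  [[0,0,0],0,-1],
])

```text
time_s: 4.5
ee_pos: [0.5728, 0.1863, 0.1198]
tcp_rot: [-179.6, 0.5, 179.1]
force: [-0.9, -0.7, -0.6]
width: 0.034
```

```bash
python3 - <<'E'
from h import *
s=bot.get_state(); print(s["ee_pos"],s["tcp_rot"],s["force"],s["width"])
m=bot.camera_model("wrist"); im,d=bot.get_image("wrist"); cv2.imwrite("pics/w2.png",im); np.save("w2.npy",d); np.savez("w2m.npz",**m)
print("bolt px",pix(m,[.580,.189,.074]),"tcp px",pix(m,s["ee_pos"]), "spacer bottom", pix(m,s["ee_pos"]-[0,0,.006]))
E
```

```text
[0.57283773 0.1862969  0.11976589] [-179.63126357    0.53145468  179.12015896] [-0.85248493 -0.69755687 -0.59924363] 0.033974897796089365
bolt px (np.float64(281.8489261600083), np.float64(253.30911893477287)) tcp px (np.float64(276.43538090412824), np.float64(281.9535168869176)) spacer bottom (np.float64(276.5363068367572), np.float64(275.55102879735244))
```

View pics/w2.png

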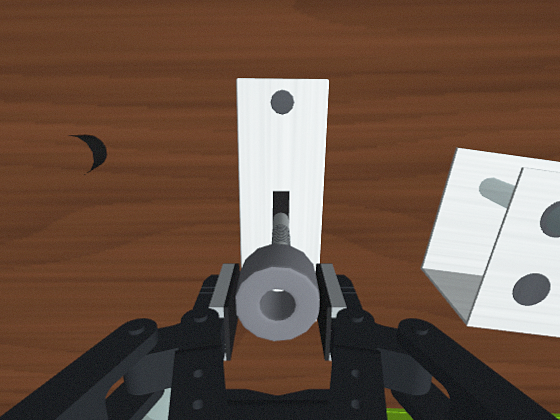

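Held spacer's top ring is centred at about (278,298), and the bolt's lower part shows behind it at column 281. I'll measure both in this frame so any camera bias cancels.

```bash
cat >> h.py <<'E'
def world(m,d):
    ys,xs=np.mgrid[0:420,0:560]
    P=np.stack([(xs-m["cx"])/m["fx"]*d,(ys-m["cy"])/m["fy"]*d,d],-1)-m["t"]; return P@m["R"]
def disc(m,d,xy,z,r,tol=.004):
    "outline ellipse centre of flat disc near xy at height z"
    W=world(m,d); k=(np.hypot(W[...,0]-xy[0],W[...,1]-xy[1])<r)&(abs(W[...,2]-z)<tol)&(d>0)
    u,v=pix(m,np.array([*xy,z])); b=blob((k*255).astype(np.uint8),u,v,200)
    e=cv2.fitEllipse(b[4]); z=np.median(W[k][:,2]); return ray(m,*e[0],z), e, k.sum()
def bolt(m,d,xy,lo,hi):
    "front (camera side, -x) line and side limits of the bolt"
    W=world(m,d); k=(np.hypot(W[...,0]-xy[0],W[...,1]-xy[1])<.015)&(W[...,2]>lo)&(W[...,2]<hi)&(d>0)
    w=W[k]; return len(w), np.percentile(w[:,0],[5,25,50]), np.percentile(w[:,1],[3,50,97])
E
python3 - <<'E'
from h import *
m=dict(np.load("w2m.npz")); d=np.load("w2.npy")
for tol in (.003,.005): print(disc(m,d,(.574,.186),.138,.024,tol))
print(bolt(m,d,(.58,.189),.02,.05))
m0=dict(np.load("w0m.npz")); d0=np.load("w0.npy")
print(bolt(m0,d0,(.58,.189),.02,.05))
E
```

```text
(array([0.5698409 , 0.18629387, 0.13876719]), ((275.9388122558594, 299.1686706542969), (78.82186889648438, 116.71159362792969), 92.06332397460938), np.int64(4880))
(array([0.56969181, 0.18640038, 0.13873798]), ((276.1975402832031, 298.8047790527344), (82.07167053222656, 116.31098175048828), 92.65914916992188), np.int64(5286))
(250, array([0.57464804, 0.57506408, 0.57549518]), array([0.18303133, 0.18868415, 0.19394214]))
(127, array([0.57445527, 0.57496044, 0.57565192]), array([0.18383904, 0.1898927 , 0.19446854]))
```

```bash
python3 - <<'E'
from h import *
m=dict(np.load("w2m.npz")); d=np.load("w2.npy"); im=cv2.imread("pics/w2.png")
print(ray(m,277.8,299.5,.1388))
W=world(m,d)
k=(abs(W[...,2]-.1388)<.004)&(d>0)&(abs(W[...,1]-.187)<.008)
w=W[k]; w=w[np.hypot(w[:,0]-.571,w[:,1]-.187)<.03]
print("x extents near centre line",np.percentile(w[:,0],[0.5,1,50,99,99.5]))
b=blob(((k)*255).astype(np.uint8),278,300,60); print(b[4][:,0,1].min(),b[4][:,0,1].max())
# bore: hole in top surface
h=((cv2.cvtColor(im,cv2.COLOR_BGR2GRAY)<85)*255).astype(np.uint8)
b=blob(h,278,303,22); print("bore",b[:3],b[3],ray(m,b[0],b[1],.1388))
E
```

```text
[0.56998196 0.1870433  0.1388    ]
x extents near centre line [0.55474174 0.55487741 0.56829543 0.58896001 0.58927437]
261 340
bore (282.3699565487275, 304.88299193047794, 537.0) ((283.5, 305.0), (28.0, 23.0), 90.0) [0.57251343 0.18886243 0.1388    ]
```

Request:
arm_command([
  [[0.9,0.2,-2.0],0,-1],
  [[0,0,-0.9],0,-1],
  [[0,0,0],0,-1],
])

```text
time_s: 4.85
ee_pos: [0.5814, 0.1856, 0.0906]
tcp_rot: [-179.6, 0.5, 179.0]
force: [0.5, 0.5, -1.0]
width: 0.0338
```

```bash
python3 - <<'E'
from h import *
s=bot.get_state(); print(s["ee_pos"],s["tcp_rot"],s["force"],s["width"])
m=bot.camera_model("wrist"); im,d=bot.get_image("wrist"); cv2.imwrite("pics/w3.png",im); np.save("w3.npy",d); np.savez("w3m.npz",**m)
W=world(m,d); z=s["ee_pos"][2]+.019
k=(abs(W[...,2]-z)<.004)&(d>0)&(abs(W[...,1]-.188)<.006)&(abs(W[...,0]-.58)<.03); print(np.percentile(W[k][:,0],[.5,1,99,99.5]))
print(bolt(m,d,(.58,.189),.02,.05))
E
```

```text
[0.58136667 0.18563127 0.09057064] [-179.63439347    0.54260567  178.95493129] [ 0.49643968  0.45572331 -1.03277772] 0.033773094785643554
[0.56319094 0.56329031 0.59765919 0.59792744]
(335, array([0.57460363, 0.57505489, 0.57553673]), array([0.18295472, 0.18859668, 0.19403392]))
```

Request:
arm_command([
  [[0,0.3,0],0,-1],
  [[0,0,0],0,-1],
])

```text
time_s: 5.1
ee_pos: [0.5816, 0.1882, 0.0925]
tcp_rot: [-179.7, 0.6, 178.9]
force: [0.2, -0.1, -1.0]
width: 0.0338
```

Request:
arm_command([
  [[0,0,-0.8],0,-1],
  [[0,0,-0.4],0,-1],
  [[0,0,-0.3],0,-1],
  [[0,0,-0.2],0,-1],
])

```text
time_s: 5.5
ee_pos: [0.5817, 0.1882, 0.0754]
tcp_rot: [-179.7, 0.7, 178.9]
force: [0.3, 0.1, -0.9]
width: 0.0336
```

The spacer's underside is below the bolt tip with no force, so it is threaded. Continuing down gently.

Request:
arm_command([
  [[0,0,-0.6],0,-1],
  [[0,0,-0.6],0,-1],
  [[0,0,-0.6],0,-1],
  [[0,0,-0.6],0,-1],
])

```text
time_s: 5.9
ee_pos: [0.5818, 0.1882, 0.0495]
tcp_rot: [-179.7, 0.8, 178.9]
force: [-0.3, -0.8, -0.2]
width: 0.0338
```

Request:
arm_command([
  [[0,0,-0.6],0,-1],
  [[0,0,-0.6],0,-1],
  [[0,0,-0.6],0,-1],
  [[0,0,-0.6],0,-1],
])

```text
time_s: 6.3
ee_pos: [0.5817, 0.1882, 0.023]
tcp_rot: [-179.7, 0.7, 178.9]
force: [0.3, 0.1, -0.6]
width: 0.034
```

Request:
arm_command([
  [[0,0,-0.2],0,-1],
  [[0,0,-0.1],0,-1],
  [[0,0,0],0,-1],
])

```text
time_s: 6.6
ee_pos: [0.5813, 0.1881, 0.0187]
tcp_rot: [-179.7, 0.7, 178.9]
force: [0.9, -0.5, -0.3]
width: 0.0337
```

Request:
arm_command([
  [[0,0,-0.1],0,-1],
  [[0,0,0],0,-1],
])

```text
time_s: 6.8
ee_pos: [0.5816, 0.1882, 0.0182]
tcp_rot: [-179.7, 0.7, 178.9]
force: [0.2, 0.7, -0.4]
width: 0.0338
```

Request:
arm_command([
  [[0,0,-0.1],0,-1],
  [[0,0,0],0,-0.05],
  [[0,0,0],0,0.2],
  [[0,0,0],0,0.2],
  [[0,0,0],0,0.4],
])

```text
time_s: 7.3
ee_pos: [0.5821, 0.1883, 0.018]
tcp_rot: [-179.7, 0.8, 178.9]
force: [0.5, 0.1, 0.7]
width: 0.0597
```

Request:
arm_command([
  [[0,0,2],0,0.5],
  [[0,0,4],0,0.7],
  [[0,0,5],0,1],
  [[0,0,4.0],0,1],
  [[0,0,0],0,1],
])

```text
time_s: 7.8
ee_pos: [0.5801, 0.1878, 0.1721]
tcp_rot: [-179.6, 0.6, 178.9]
force: [0.6, -0.5, -0.1]
width: 0.0853
```

```bash
python3 - <<'E'
from h import *
s=bot.get_state(); print(s["ee_pos"],s["tcp_rot"],s["force"],s["width"])
m=bot.camera_model("wrist"); im,d=bot.get_image("wrist"); cv2.imwrite("pics/w4.png",im); np.save("w4.npy",d); np.savez("w4m.npz",**m)
print(disc(m,d,(.58,.189),.036,.024)); print(bolt(m,d,(.58,.189),.045,.065))
W=world(m,d); k=(np.hypot(W[...,0]-.58,W[...,1]-.189)<.01)&(W[...,2]>.071)&(d>0); print("tip",W[k].mean(0),k.sum())
E
```

```text
[0.58011884 0.18777027 0.17205926] [-179.64434351    0.58668245  178.89534778] [ 0.5737804  -0.53506544 -0.07100085] 0.085308838850124
(array([0.58029512, 0.18901938, 0.03672406]), ((279.2449951171875, 198.72012329101562), (41.84645080566406, 42.61742401123047), 88.96151733398438), np.int64(1034))
(115, array([0.57461885, 0.57503539, 0.57551517]), array([0.18287513, 0.18892253, 0.19421633]))
tip [0.57805066 0.18841665 0.07362439] 71
```

Request:
arm_command([
  [[-0.7,-4.5,0],0,1],
  [[-0.7,-4.5,0],0,1],
  [[-0.7,-4.5,0],0,1],
  [[-0.7,-4.5,0],0,1],
  [[-0.7,-4.5,0],0,1],
  [[-0.7,-4.5,0],0,1],
  [[-0.7,-4.5,0],0,1],
  [[-0.7,-4.5,0],0,1],
])

```text
time_s: 8.65
ee_pos: [0.5157, -0.1795, 0.1587]
tcp_rot: [-179.7, -0.3, 179.4]
force: [1.4, 0.5, 0.5]
width: 0.0856
```

Spacer is seated: its top is at z=0.0367 (should be 0.036), centred (0.5803,0.1890). On to the washer.

Request:
arm_command([
  [[-0.2,-4.0,0],0,1],
  [[0,-1.8,0],0,1],
  [[0,0,0],0,1],
  [[0,0,0],0,1],
])

```text
time_s: 9.05
ee_pos: [0.5098, -0.2439, 0.1529]
tcp_rot: [-179.9, -0.8, 179.0]
force: [-0.7, 0.3, 0.1]
width: 0.0856
```

```bash
python3 - <<'E'
from h import *
s=bot.get_state(); print(s["ee_pos"],s["tcp_rot"],s["force"],s["width"])
m=bot.camera_model("wrist"); im,d=bot.get_image("wrist"); cv2.imwrite("pics/w5.png",im)
mask=((cv2.cvtColor(im,cv2.COLOR_BGR2HSV)[...,1]<60)&(im[...,0]>130)).astype(np.uint8)*255
u,v=pix(m,np.array([.511,-.241,.006])); b=blob(mask,u,v,45); e=cv2.fitEllipse(b[4]); print(u,v,e,ray(m,*e[0],.006))
E
```

```text
[ 0.50978575 -0.24394606  0.15290278] [-179.91879333   -0.75469085  179.0001053 ] [-0.68462207  0.34704485  0.06813868] 0.08556603113829435
280.43801802667593 199.95105441959888 ((281.221923828125, 199.81529235839844), (49.287567138671875, 50.98249053955078), 80.81307983398438) [ 0.51089067 -0.24032713  0.006     ]
```

Request:
arm_command([
  [[0.2,0.3,-4],0,1],
  [[0,0,-4.5],0,0.6],
  [[0,0,-3.5],0,0.4],
  [[0,0,0],0,0.3],
  [[0,0,0],0,0.25],
])

```text
time_s: 9.6
ee_pos: [0.5132, -0.2346, 0.0307]
tcp_rot: [-179.9, -0.6, 179.4]
force: [0.8, -0.2, 1.2]
width: 0.0537
```

Request:
arm_command([
  [[-0.2,-0.6,0],0,0.3],
  [[0,0,-0.5],0,0.3],
  [[0,0,-0.5],0,0.3],
  [[0,0,0],0,0.3],
])

```text
time_s: 10.0
ee_pos: [0.5134, -0.2415, 0.0255]
tcp_rot: [-179.7, -0.3, 179.5]
force: [-0.1, 0.5, -0.9]
width: 0.0554
```

Request:
arm_command([
  [[-0.3,0,-0.8],0,0.25],
  [[0,0,-0.7],0,0.25],
  [[0,0,-0.4],0,0.25],
  [[0,0,0],0,0.25],
])

```text
time_s: 10.4
ee_pos: [0.5101, -0.2416, 0.0051]
tcp_rot: [-179.7, -0.2, 179.5]
force: [0.7, 0.3, -0.2]
width: 0.0538
```

Request:
arm_command([
  [[0,0,-0.3],0,0.2],
  [[0,0,-0.2],0,0.2],
  [[0,0,0],0,0.2],
])

```text
time_s: 10.7
ee_pos: [0.5102, -0.2417, -0.0004]
tcp_rot: [-179.7, -0.2, 179.5]
force: [0.2, 0.6, 0.4]
width: 0.0512
```

Request:
arm_command([
  [[0,0,-0.2],0,0.1],
  [[0,0,0],0,0.1],
  [[0,0,0],0,0.1],
])

```text
time_s: 11.0
ee_pos: [0.5105, -0.2418, -0.0021]
tcp_rot: [-179.6, -0.2, 179.5]
force: [-0.4, 0.1, -0.7]
width: 0.047
```

Request:
arm_command([
  [[0,0,0],0,0],
  [[0,0,0],0,-1],
  [[0,0,0],0,-1],
  [[0,0,0],0,-1],
])

```text
time_s: 11.4
ee_pos: [0.511, -0.2412, -0.0011]
tcp_rot: [-179.7, -0.1, 179.5]
force: [0.5, -0.2, -0.1]
width: 0.0405
```

Request:
arm_command([
  [[0,0,2],0,-1],
  [[0,0,4],0,-1],
  [[0,0,5],0,-1],
  [[0,0,2],0,-1],
  [[0,0,0],0,-1],
])

```text
time_s: 11.9
ee_pos: [0.5091, -0.2406, 0.1314]
tcp_rot: [-179.8, -0.4, 179.5]
force: [-0.1, 0.4, -0.9]
width: 0.0402
```

```bash
python3 - <<'E'
from h import *
s=bot.get_state(); print(s["ee_pos"],s["tcp_rot"],s["force"],s["width"])
m=bot.camera_model("wrist"); im,d=bot.get_image("wrist"); cv2.imwrite("pics/w6.png",im); np.save("w6.npy",d); np.savez("w6m.npz",**m)
z=s["ee_pos"][2]+.007
print(pix(m,np.array([*s["ee_pos"][:2],z])))
W=world(m,d);k=(np.hypot(W[...,0]-s["ee_pos"][0],W[...,1]-s["ee_pos"][1])<.017)&(abs(W[...,2]-z)<.01)
A=np.c_[W[k][:,:2]-s["ee_pos"][:2],np.ones(k.sum())]; print("plane slopes,z",np.linalg.lstsq(A,W[k][:,2],rcond=None)[0],z)
E
```

```text
[ 0.50908495 -0.24063599  0.13136076] [-179.76873828   -0.36825426  179.45589753] [-0.10595847  0.4203579  -0.89224767] 0.04016492602225266
(np.float64(276.3653753744366), np.float64(289.81189528530035))
plane slopes,z [-0.01550141  0.00166682  0.1393796 ] 0.1383607615891635
```

View pics/w6.png

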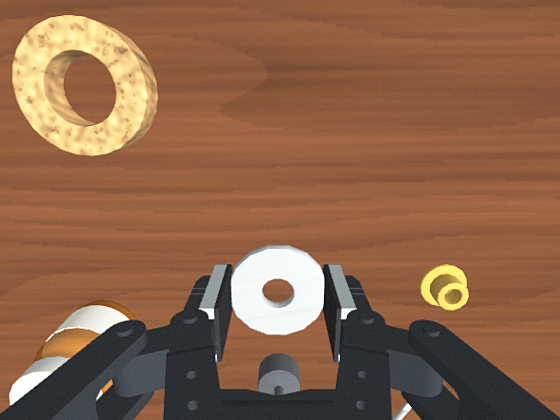

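The washer is held level (slope 0.015), with its disc centred at about (277.5,290) and its bore at (278,292). Computing its offset from the TCP while carrying it to the bolt.

Request:
arm_command([
  [[0.7,4.4,0.3],0,-1],
  [[0.7,4.4,0.3],0,-1],
  [[0.7,4.4,0.3],0,-1],
  [[0.7,4.4,0.3],0,-1],
  [[0.7,4.4,0.2],0,-1],
  [[0.7,4.4,0.2],0,-1],
  [[0.7,4.4,0.2],0,-1],
  [[0.7,4.4,0.2],0,-1],
])

```text
time_s: 12.75
ee_pos: [0.5593, 0.1199, 0.135]
tcp_rot: [-179.9, -1.5, 178.9]
force: [1.7, -0.7, -0.3]
width: 0.0403
```

Request:
arm_command([
  [[0.8,4.0,0],0,-1],
  [[0.4,1.5,0],0,-1],
  [[0,0,0],0,-1],
  [[0,0,0],0,-1],
])

```text
time_s: 13.15
ee_pos: [0.569, 0.181, 0.127]
tcp_rot: [-179.7, -2.1, 179.2]
force: [-0.6, -1.3, 0.5]
width: 0.04
```

```bash
cat >> h.py <<'E'
def white_ring(m,im,p,z,r=60):
    mask=((cv2.cvtColor(im,cv2.COLOR_BGR2HSV)[...,1]<60)&(im[...,0]>175)).astype(np.uint8)*255
    b=blob(mask,*p,r); e=cv2.fitEllipse(b[4]); return e,ray(m,*e[0],z)
E
python3 - <<'E'
from h import *
m=dict(np.load("w6m.npz")); im=cv2.imread("pics/w6.png"); print(white_ring(m,im,(278,290),.1394,55), "tcp .5091 -.2406")
s=bot.get_state(); print(s["ee_pos"],s["tcp_rot"],s["force"],s["width"])
m=bot.camera_model("wrist"); im,d=bot.get_image("wrist"); cv2.imwrite("pics/w7.png",im); np.save("w7.npy",d); np.savez("w7m.npz",**m)
print(bolt(m,d,(.58,.189),.045,.065))
E
```

```text
(((278.0246276855469, 290.1571044921875), (88.80615997314453, 97.4833984375), 82.05644226074219), array([ 0.50865847, -0.23990367,  0.1394    ])) tcp .5091 -.2406
[0.56904488 0.18102474 0.12700053] [-179.72030993   -2.06217608  179.23056734] [-0.57400741 -1.34694354  0.455984  ] 0.03996808706908395
(163, array([0.57448512, 0.5749416 , 0.57538194]), array([0.18335126, 0.18855177, 0.19371155]))
```

Request:
arm_command([
  [[1.2,0.7,-1.5],0,-1],
  [[0,0,-1],0,-1],
  [[0,0,0],0,-1],
])

```text
time_s: 13.5
ee_pos: [0.5811, 0.1837, 0.1007]
tcp_rot: [-179.7, -2.1, 179.0]
force: [-1.1, -0.2, -0.4]
width: 0.0404
```

Request:
arm_command([
  [[0,0.5,-1],0,-1],
  [[0,0,0],0,-1],
])

```text
time_s: 13.7
ee_pos: [0.5808, 0.1875, 0.0903]
tcp_rot: [-179.7, -2.1, 178.8]
force: [-0.2, 0.4, -1.6]
width: 0.0402
```

```bash
python3 - <<'E'
from h import *
s=bot.get_state(); print(s["ee_pos"],s["tcp_rot"])
m=bot.camera_model("wrist"); im,d=bot.get_image("wrist"); cv2.imwrite("pics/w8.png",im); np.save("w8.npy",d)
p=s["ee_pos"]; W=world(m,d); k=(np.hypot(W[...,0]-p[0],W[...,1]-p[1])<.023)&(abs(W[...,2]-p[2]-.008)<.005)&(im[...,0]>175)
b=blob((k*255).astype(np.uint8),*pix(m,p+[0,0,.008]),60); e=cv2.fitEllipse(b[4]); print(e,ray(m,*e[0],np.median(W[k][:,2])),np.median(W[k][:,2]))
A=np.c_[W[k][:,:2]-p[:2],np.ones(k.sum())]; print("plane",np.linalg.lstsq(A,W[k][:,2],rcond=None)[0])
E
```

```text
[0.58077407 0.18746569 0.09025994] [-179.67744869   -2.12663939  178.84837091]
((278.0135803222656, 290.8465270996094), (86.26790618896484, 96.37883758544922), 86.31008911132812) [0.58086763 0.18818364 0.0983306 ] 0.09833059812429187
plane [-0.03456941  0.00076028  0.09833312]
```

Request:
arm_command([
  [[0,0.1,-0.6],0,-1],
  [[0,0,-0.5],0,-1],
  [[0,0,-0.3],0,-1],
  [[0,0,-0.3],0,-1],
])

```text
time_s: 14.15
ee_pos: [0.5817, 0.1885, 0.0745]
tcp_rot: [-179.7, -1.9, 178.9]
force: [-0.4, 0.2, -0.7]
width: 0.0405
```

Request:
arm_command([
  [[-0.15,0,-0.2],0,-1],
  [[0,0,-0.3],0,-1],
  [[0,0,0],0,-1],
])

```text
time_s: 14.45
ee_pos: [0.5798, 0.1885, 0.0685]
tcp_rot: [-179.7, -2.0, 178.9]
force: [0.3, -0.6, -0.7]
width: 0.0405
```

Threaded, with no contact force. Lowering to the spacer's top (TCP about 0.035).

Request:
arm_command([
  [[0,0,-0.6],0,-1],
  [[0,0,-0.6],0,-1],
  [[0,0,-0.6],0,-1],
  [[0,0,-0.4],0,-1],
  [[0,0,0],0,-1],
])

```text
time_s: 14.95
ee_pos: [0.5797, 0.1884, 0.0443]
tcp_rot: [-179.7, -2.0, 178.9]
force: [0.1, 1.3, -0.4]
width: 0.0406
```

Request:
arm_command([
  [[0,0,-0.4],0,-1],
  [[0,0,-0.2],0,-1],
  [[0,0,-0.1],0,-1],
  [[0,0,0],0,-1],
])

```text
time_s: 15.35
ee_pos: [0.5798, 0.1884, 0.0368]
tcp_rot: [-179.7, -2.0, 178.9]
force: [0.6, -0.3, -1.3]
width: 0.0403
```

Request:
arm_command([
  [[0,0,-0.15],0,-1],
  [[0,0,0],0,-1],
])

```text
time_s: 15.55
ee_pos: [0.58, 0.1885, 0.0355]
tcp_rot: [-179.7, -1.9, 178.9]
force: [-0.0, 0.2, -1.0]
width: 0.0401
```

Request:
arm_command([
  [[0,0,-0.1],0,-1],
  [[0,0,0],0,-1],
])

```text
time_s: 15.75
ee_pos: [0.5803, 0.1885, 0.0351]
tcp_rot: [-179.7, -1.9, 178.9]
force: [-0.2, 0.4, 0.7]
width: 0.0406
```

Request:
arm_command([
  [[0,0,0],0,0.05],
  [[0,0,0],0,0.2],
  [[0,0,0],0,0.3],
  [[0,0,0],0,0.4],
  [[0,0,2],0,0.6],
  [[0,0,4],0,0.8],
  [[0,0,5],0,1],
  [[0,0,2.5],0,1],
])

```text
time_s: 16.55
ee_pos: [0.5775, 0.1878, 0.1697]
tcp_rot: [-179.6, -2.4, 178.9]
force: [0.7, 0.0, -0.0]
width: 0.0854
```

```bash
python3 - <<'E'
from h import *
s=bot.get_state(); print(s["ee_pos"],s["tcp_rot"],s["force"],s["width"])
m=bot.camera_model("wrist"); im,d=bot.get_image("wrist"); cv2.imwrite("pics/w9.png",im); np.save("w9.npy",d)
W=world(m,d); k=(np.hypot(W[...,0]-.58,W[...,1]-.189)<.024)&(abs(W[...,2]-.042)<.004)&(d>0)
A=np.c_[W[k][:,:2]-[.58,.189],np.ones(k.sum())]; print("plane",np.linalg.lstsq(A,W[k][:,2],rcond=None)[0])
print(disc(m,d,(.58,.189),.042,.026)); print(bolt(m,d,(.58,.189),.05,.068))
E
```

```text
[0.57746864 0.18778246 0.16973673] [-179.59930459   -2.37252176  178.85393993] [ 0.68055935  0.01758122 -0.01181307] 0.0853508829889474
plane [0.00399981 0.00175398 0.04274855]
(array([0.58027893, 0.18920652, 0.04282516]), ((279.6346435546875, 212.84329223632812), (51.95648956298828, 53.394004821777344), 92.27932739257812), np.int64(1837))
(210, array([0.57472253, 0.57563339, 0.57904812]), array([0.18347502, 0.18863759, 0.19342866]))
```

Request:
arm_command([
  [[0,-4.5,0],0,1],
  [[0,-4.5,0],0,1],
  [[0,-4.5,0],0,1],
  [[0,-4.5,0],0,1],
  [[0,-4.5,0],0,1],
  [[0,-4,0],0,1],
  [[0,-2,0],0,1],
  [[0,0,0],0,1],
])

```text
time_s: 17.4
ee_pos: [0.5763, -0.1066, 0.1733]
tcp_rot: [-179.7, -2.0, 179.0]
force: [-0.4, 0.8, 0.1]
width: 0.0853
```

Washer is seated flat: top z is 0.0427 (should be 0.042) and its axis is within 0.3 mm of the spacer's. Now the bushing.

```bash
cat >> h.py <<'E'
def brass(im):
    h,s,v=cv2.split(cv2.cvtColor(im,cv2.COLOR_BGR2HSV)); return ((h>15)&(h<35)&(s>110)&(v>90)).astype(np.uint8)*255
def flat(m,d,mask,xy,z,r,tol=.003):
    W=world(m,d); k=(np.hypot(W[...,0]-xy[0],W[...,1]-xy[1])<r)&(abs(W[...,2]-z)<tol)&(d>0)&(mask>0)
    b=blob((k*255).astype(np.uint8),*pix(m,np.array([*xy,z])),60); e=cv2.fitEllipse(b[4]); zz=np.median(W[k][:,2])
    A=np.c_[W[k][:,:2]-xy,np.ones(k.sum())]
    return np.round(ray(m,*e[0],zz),4), np.round(e[1],1), np.round(np.linalg.lstsq(A,W[k][:,2],rcond=None)[0],4), k.sum()
E
python3 - <<'E'
from h import *
s=bot.get_state(); print(s["ee_pos"],s["tcp_rot"])
m=bot.camera_model("wrist"); im,d=bot.get_image("wrist"); cv2.imwrite("pics/w10.png",im); np.save("w10.npy",d)
M=brass(im); u,v=pix(m,np.array([.582,-.1,.01])); print(u,v)
print("flange",flat(m,d,M,(.582,-.1),.005,.03)); print("barrel top",flat(m,d,M,(.582,-.1),.022,.03))
E
```

```text
[ 0.57634391 -0.10662402  0.1733251 ] [-179.70594506   -1.95866539  179.03925958]
285.0798557863029 203.6131315444692
flange (array([ 0.582 , -0.099 ,  0.0055]), array([40.5, 42.3]), array([ 0.0112, -0.0018,  0.0054]), np.int64(301))
barrel top (array([ 0.5823, -0.0988,  0.0224]), array([28. , 28.8]), array([0.0315, 0.0107, 0.0222]), np.int64(264))
```

Request:
arm_command([
  [[0.6,0.7,-4],0,0.8],
  [[0,0,-4.5],0,0.5],
  [[0,0,-3.5],0,0.3],
  [[0,0,0],0,0.2],
  [[0,0,0],0,0.2],
])

```text
time_s: 17.95
ee_pos: [0.5833, -0.0929, 0.0516]
tcp_rot: [-179.7, -1.8, 179.3]
force: [0.4, 0.1, 0.7]
width: 0.0509
```

Request:
arm_command([
  [[0,-0.7,-1],0,0.2],
  [[0,0,-1],0,0.2],
  [[0,0,0],0,0.2],
])

```text
time_s: 18.25
ee_pos: [0.5853, -0.1, 0.0345]
tcp_rot: [-179.6, -1.4, 179.4]
force: [0.3, -0.1, -0.4]
width: 0.051
```

Request:
arm_command([
  [[-0.3,0,-1.0],0,0.1],
  [[0,0,-0.9],0,0],
  [[0,0,-0.4],0,0],
  [[0,0,0],0,0],
])

```text
time_s: 18.65
ee_pos: [0.5825, -0.1003, 0.0106]
tcp_rot: [-179.6, -1.3, 179.3]
force: [-0.9, -0.6, 0.6]
width: 0.0428
```

Request:
arm_command([
  [[0,0,-0.25],0,-0.1],
  [[0,0,0],0,-0.2],
  [[0,0,0],0,-1],
  [[0,0,0],0,-1],
  [[0,0,0],0,-1],
  [[0,0,0],0,-1],
])

```text
time_s: 19.25
ee_pos: [0.5831, -0.1004, 0.0089]
tcp_rot: [-179.6, -1.3, 179.3]
force: [-0.5, -0.0, -0.6]
width: 0.0239
```

Request:
arm_command([
  [[0,0,2],0,-1],
  [[0,0,4],0,-1],
  [[0,0,4.5],0,-1],
  [[0,2,3],0,-1],
  [[0,4,0],0,-1],
  [[0,4.3,0],0,-1],
  [[0,4.3,0],0,-1],
  [[0,4.3,0],0,-1],
])

```text
time_s: 20.05
ee_pos: [0.5812, 0.0903, 0.1495]
tcp_rot: [-179.7, -1.2, 178.9]
force: [0.5, 0.3, -1.4]
width: 0.0231
```

Request:
arm_command([
  [[0,4.3,0],0,-1],
  [[0,3,0],0,-1],
  [[0,0,0],0,-1],
  [[0,0,0],0,-1],
])

```text
time_s: 20.45
ee_pos: [0.5798, 0.1716, 0.1495]
tcp_rot: [-179.7, -1.2, 179.2]
force: [0.0, -0.7, -0.4]
width: 0.0234
```

```bash
python3 - <<'E'
from h import *
s=bot.get_state(); p=s["ee_pos"]; print(p,s["tcp_rot"],s["force"],s["width"])
m=bot.camera_model("wrist"); im,d=bot.get_image("wrist"); cv2.imwrite("pics/w11.png",im); np.save("w11.npy",d); np.savez("w11m.npz",**m)
M=brass(im)
print("flange",flat(m,d,M,p[:2],p[2]-.004,.03)); print("barrel top",flat(m,d,M,p[:2],p[2]+.013,.03))
print(bolt(m,d,(.58,.189),.05,.068))
E
```

```text
[0.57980017 0.17155965 0.14948598] [-179.6940739    -1.21568706  179.22199046] [ 0.01790933 -0.691972   -0.38573417] 0.02344299640593865
flange (array([0.5694, 0.1718, 0.1466]), array([38. , 71.5]), array([-0.0088,  0.0125,  0.1464]), np.int64(1335))
barrel top (array([0.5786, 0.1722, 0.1634]), array([57.9, 60.1]), array([0.0187, 0.0023, 0.1632]), np.int64(2012))
(248, array([0.57478102, 0.57538174, 0.57871738]), array([0.18286978, 0.18811663, 0.19318971]))
```

View pics/w11.png

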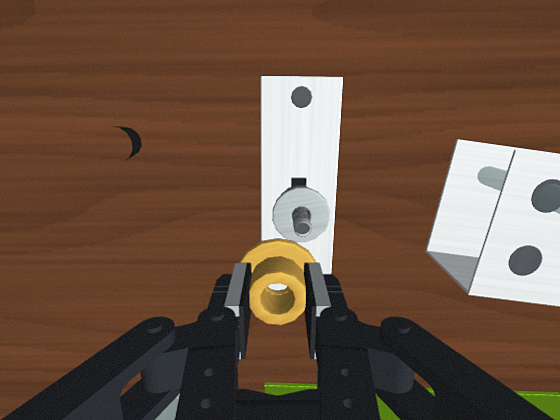

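Bushing is held upright with its flange down: barrel top at (277,293), stack with bolt behind at (301,215). Going over the bolt.

Request:
arm_command([
  [[0.15,1.7,-2],0,-1],
  [[0,0,-2],0,-1],
  [[0,0,-0.5],0,-1],
  [[0,0,0],0,-1],
])

```text
time_s: 20.9
ee_pos: [0.5824, 0.1847, 0.1043]
tcp_rot: [-179.7, -1.1, 178.9]
force: [-0.2, -0.2, -0.8]
width: 0.0232
```

Request:
arm_command([
  [[-0.05,0.45,-0.8],0,-1],
  [[0,0,0],0,-1],
])

```text
time_s: 21.1
ee_pos: [0.5825, 0.1884, 0.097]
tcp_rot: [-179.7, -1.1, 178.8]
force: [-0.3, 0.1, -1.5]
width: 0.0232
```

```bash
python3 - <<'E'
from h import *
s=bot.get_state(); p=s["ee_pos"]; print(p,s["tcp_rot"],s["force"],s["width"])
m=bot.camera_model("wrist"); im,d=bot.get_image("wrist"); cv2.imwrite("pics/w12.png",im)
print("barrel top",flat(m,d,brass(im),p[:2],p[2]+.013,.03))
E
```

```text
[0.582514   0.18841749 0.09700426] [-179.72217583   -1.06115507  178.80846116] [-0.27071265  0.06993633 -1.45734238] 0.02324629356167071
barrel top (array([0.5812, 0.189 , 0.111 ]), array([57.8, 59.6]), array([0.0206, 0.0026, 0.1108]), np.int64(1995))
```

Request:
arm_command([
  [[-0.15,0,-0.5],0,-1],
  [[0,0,-0.4],0,-1],
  [[0,0,0],0,-1],
])

```text
time_s: 21.45
ee_pos: [0.5818, 0.1882, 0.0893]
tcp_rot: [-179.8, -0.9, 178.8]
force: [0.4, -1.1, -1.0]
width: 0.0236
```

Underside is at about 0.080, 6 mm above the tip, and on axis within about 0.5 mm.

Request:
arm_command([
  [[0,0,-0.4],0,-1],
  [[0,0,-0.3],0,-1],
  [[0,0,-0.3],0,-1],
  [[0,0,0],0,-1],
])

```text
time_s: 21.85
ee_pos: [0.5816, 0.1882, 0.0785]
tcp_rot: [-179.8, -0.9, 178.8]
force: [-0.2, 0.1, -0.8]
width: 0.0236
```

Request:
arm_command([
  [[0,0,-0.5],0,-1],
  [[0,0,-0.5],0,-1],
  [[0,0,-0.5],0,-1],
  [[0,0,-0.4],0,-1],
  [[0,0,0],0,-1],
])

```text
time_s: 22.35
ee_pos: [0.5815, 0.1882, 0.0575]
tcp_rot: [-179.7, -0.9, 178.8]
force: [-0.1, -0.0, -0.9]
width: 0.0233
```

Request:
arm_command([
  [[0,0,-0.3],0,-1],
  [[0,0,-0.15],0,-1],
  [[0,0,0],0,-1],
])

```text
time_s: 22.65
ee_pos: [0.5816, 0.1882, 0.0527]
tcp_rot: [-179.8, -0.9, 178.8]
force: [0.2, 0.1, -1.4]
width: 0.0234
```

Request:
arm_command([
  [[0,0,-0.12],0,-1],
  [[0,0,0],0,-1],
])

```text
time_s: 22.85
ee_pos: [0.5816, 0.1882, 0.0515]
tcp_rot: [-179.7, -0.9, 178.8]
force: [-1.3, -0.9, -0.9]
width: 0.0238
```

Request:
arm_command([
  [[0,0,-0.1],0,-1],
  [[0,0,0],0,-1],
  [[0,0,0],0,-0.3],
  [[0,0,0],0,-0.1],
  [[0,0,0],0,0.2],
  [[0,0,0],0,0.4],
])

```text
time_s: 23.45
ee_pos: [0.5821, 0.1884, 0.051]
tcp_rot: [-179.8, -0.8, 178.8]
force: [-0.2, -0.5, 0.2]
width: 0.0597
```

Request:
arm_command([
  [[0,0,2],0,0.6],
  [[0,0,4],0,0.8],
  [[0,0,5],0,1],
  [[0,0,2.5],0,1],
  [[0,0,0],0,1],
])

```text
time_s: 23.95
ee_pos: [0.5806, 0.188, 0.19]
tcp_rot: [-179.7, -1.0, 178.8]
force: [-0.8, 0.2, -0.6]
width: 0.0854
```

```bash
python3 - <<'E'
from h import *
s=bot.get_state(); p=s["ee_pos"]; print(p,s["tcp_rot"],s["force"],s["width"])
m=bot.camera_model("wrist"); im,d=bot.get_image("wrist"); cv2.imwrite("pics/w13.png",im)
M=brass(im); print("barrel top want .064",flat(m,d,M,(.5803,.189),.064,.03)); print("flange top want .047",flat(m,d,M,(.5803,.189),.047,.03))
a=np.full(M.shape,255,np.uint8)
W=world(m,d); k=(np.hypot(W[...,0]-.58,W[...,1]-.189)<.025)&(M==0)&(abs(W[...,2]-.042)<.003); print("washer ring z",np.median(W[k][:,2]),k.sum())
cv2.imwrite("pics/final.png",im)
E
```

```text
[0.58063079 0.18798407 0.19002544] [-179.74055472   -0.96761888  178.81028922] [-0.8236134   0.23493065 -0.62247625] 0.08535066160547275
barrel top want .064 (array([0.581 , 0.1889, 0.0646]), array([30.7, 31.7]), array([0.0119, 0.0005, 0.0645]), np.int64(544))
flange top want .047 (array([0.5811, 0.1887, 0.0478]), array([44.2, 45.8]), array([-0.006 ,  0.0076,  0.0477]), np.int64(730))
washer ring z 0.042395005621671665 309
```

View pics/final.png

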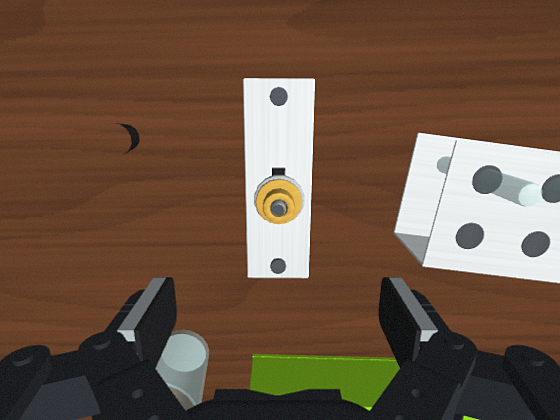

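The picture shows the bushing on the bolt, flange down on the washer, at (279,202). The bolt tip shows through the bore, the gripper is clear, and rack and bung look unmoved. Handing in.

```bash
python3 -c "
from cell import bot
print(bot.hand_in())"
```

```text
the job is handed in; nothing more can be done
None
```

The pivot post is built and handed in at about 24 s of the 72 s limit: spacer, then washer, then bushing with its flange down. Each was lowered onto the bolt in small steps and let go within about 1 mm of its seat. The hand-in gave no verdict, so this rests on my own checks.

| Part | Measured top (z, mm) | Expected (mm) | Centre (x, y, m) | When measured |
|---|---|---|---|---|
| Spacer | 36.7 | 36 | 0.5803, 0.1890 | after it was let go |
| Washer | 42.7, then 42.4 at the end | 42 | 0.5803, 0.1892 | after it was let go |
| Bushing barrel | 64.6 | 64 | 0.5810, 0.1889 | final view |
| Bushing flange | 47.8 | 47 | 0.5811, 0.1887 | final view |

- **Position:** the bolt stands about 4–5 mm from the slot's middle, towards +x. The bushing is about 0.8 mm off the washer's axis, within the 4.5 mm allowed.
- **Tilt:** the measured slopes are at most 0.012 rad for the washer and bushing. I did not measure the spacer's tilt separately.
- **Force:** the wrist force stayed under 2 N at every reading, and nothing jammed.
- **Disagreements:** all heights read 0.4–0.8 mm high, within the camera's 2 mm. The top camera put the bolt about 5 mm lower in y than the wrist camera; I used the wrist view, and the parts threaded freely.
- **Arm tilt:** the tool drifted up to 2.4° off vertical. The washer was held about 2° off level, but settled flat once released.
- **Bystanders:** the rack, bung and beaker look unmoved in the last picture. I did not measure the others again, but the arm and fingers met no resistance anywhere.

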